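Pack the shortbread fingers under the cover of the biscuit board

ROBOT

A 6-joint arm with a two-finger parallel gripper is mounted at the origin on a cart in front of the work surface, level with it; the furniture and walls round the work are solid. World frame = base frame: x ahead of the robot, y to its left, z up, the work surface at z = 0. Lengths are in m, angles in rad, forces in N, time in s.
With the tool pointing down it reaches from about 0.425 to 0.95 m from the base axis. Payload 3.5 kg.
Tool frame: the origin (TCP) lies midway between the tips of the shut fingers; the grasp point (between the pads) lies 19 mm behind it; z points along the fingers, y is the direction in which the jaws open and shut (so a half turn about z gives the same grasp; the last joint's range is limited). The gripper opens to 85 mm and grips with 20 to 120 N. Pads are 22 mm wide; open, the fingers measure 114 mm over their backs; the gripper's body (76 mm by 85 mm) begins 54 mm behind the grasp point. The pads swing forward as they close: fully open they stand 13 mm farther back than shut.
Start: joints at [-1.459, 0.286, 1.577, -0, 1.279, -0.15], TCP at [0.175, -0.652, 0.231] pointing down, gripper open.
Joint ranges: [-2.77, 2.77], [-0.9, 2.22], [0.21, 2.48], [-1.53, 4.67], [0.24, 2.81], [-2.84, 2.84]. Speed limits (rad/s): [2.79, 2.79, 3.14, 3.14, 3.14, 3.14].

INTERFACE

Orientations are given as a unit quaternion [x, y, z, w].
In Python, from plant import ctrl gives the robot as it stands.
- The arm moves only by the tool apply_moves, never from a script. Its argument "moves" is a list that holds one entry, the list of rows, each a list of 7 numbers: the shift along the tool's x, y, z in m, then the turn, a rotation vector about the tool's x, y, z in degrees, then the gripper's target within -1 to 1 (shut at 1, half-way at 0, fully open at -1). In form: [[[tx, ty, tz, ax, ay, az, hand], ...]]. A call has 1 to 12 rows; each row shifts and turns the pose as measured when the row begins, along the tool's axes as they then stand; what a row does not reach is not made up. A row lasts 1/10 s, in which the tool goes at most 50 mm and 8.59 degrees, less where a joint would pass 70% of its speed; a pose out of reach is approached as far as the arm can. A call with a gripper value outside its range is refused whole. The fingers move at their own pace and stop on an object; "force" is the grip in N (left out, the last holds). Time passes only in rows, so rows that do not move let the fingers close. It gives the time, the measured TCP pose, the force and the opening at its end, in the units of the state.
- ctrl.get_state(): the state, without advancing time (a new reading comes with each control period).
- ctrl.read_camera(name): name is "side" or "top"; returns the picture (400x640x3 uint8, red, green, blue); there is no depth.
- ctrl.get_calibration(name): a dict with "camera_matrix" (3x3 intrinsics, pixels), "k1" (the pictures are not rectified: a ray, as slopes to the right and down, at radius r is drawn at 1 + k1 r^2 times it, then the intrinsics apply), "cam_to_world" (4x4, takes a point from camera to world coordinates). Camera axes: x right, y up, looking along -z (the intrinsics and any distortion apply to the point x, -y, -z); pixel columns grow to the right and rows downward; lengths in m; the calibration is good to about 2 mm. A picture is of the moment at which its call begins. get_calibration takes no time and is no camera call.
- ctrl.sign_off(): hands the job in, once; it reports no verdict.
The state is a dict: "time": time; "qpos": joint angles; "dq": joint speeds; "joint_efforts": joint torques, N m; "eef_pos": TCP position; "tcp_rot": TCP orientation; "contact_force": force on the tool from outside, world axes, zero at the start; "wrist_torque": the same for the moment, N m; "opening": opening from 0.0 (shut) to 1.0 (fully open).
Only numpy, scipy, OpenCV 4.12 (cv2) and the standard library are available. Lean on these libraries where they do the work, as an engineer would, in place of code of your own. Each camera call takes 0.05 s, during which the arm holds its last target. There are 200 camera calls.

TASK

Take the white pastry smoother by its handle and, with its straight edge, push the five loose shortbread fingers together along the board into the covered end; press the row up firmly so that it is tight against the end wall with no gaps, but gently enough not to crush the biscuits, and never touch them with the gripper. Lay the smoother flat on the worktop, off the board, and lower the wooden lid gently until it is fully shut over the row. Leave the other things where they stand.

Things in the scene. Friction and masses are not known exactly. Their poses are not given: they have to be found in the camera images.
- board: Wooden biscuit board, fixed, 122 (x) x 430 (y) x 14 mm thick; origin under its centre, on the worktop. The end at y=-215 is open, that at y=+215 covered. Its upper face, the floor for the biscuits, is 14 mm above the worktop. On it runs a channel 94 mm wide along y, between low rails (top 26 mm above the worktop) up to y=+65, then between walls (top 48 mm above it) up to the end wall.
- end_wall (a point): Middle of the end wall's inner face, on the board's floor: at x=0, y=+203 of the board, 14 mm above the worktop; axes as the board's. The row is to lie tight against this wall. Biscuits, wall and smoother are hard: once the row is closed up the force rises within a fraction of a millimetre, so come up to it slowly.
- lid (a joint): Angle of the wooden lid (rad): 0 fully shut, 1.57 upright, 2.05 leant fully back; starts at 1.8 to 2.0. It is hinged on top of the end wall. The hinge is stiff (about 0.13 N m): the lid stays where it is left and must be brought down all the way, with about 1 N at its edge.
- lid_hinge (a point): Middle of the lid's hinge line: on the board at y=+215, 49 mm above the worktop. Axes are the lid's and turn with it: x along the hinge line, -y from the hinge to the free edge, z out of the outer (upper when shut) face. The outer face lies 8 mm from the hinge line.
- lid_edge (a point): Middle of the lid's free edge on its outer face, 149 mm from the hinge; axes as lid_hinge. The lid is a plate 118 x 149 x 8 mm; an 11 mm lip sticks out beyond this edge. A flap under the edge hangs 30 mm down into the channel when shut, its inner face then 127.5 mm from the end wall: it shuts only over a closed-up row.
- biscuit_1_center (a point): Centre of a loose shortbread finger, 80 mm long (its x), 16 mm high, hand-cut and so of uneven width, 20 to 29 mm (its y). It starts flat in the open part of the channel, roughly across it. About 30 g. It breaks when squeezed with more than 20 N; 5 to 12 N presses the row firmly.
- biscuit_2_center (a point): Centre of a loose shortbread finger, 80 mm long (its x), 16 mm high, hand-cut and so of uneven width, 20 to 29 mm (its y). It starts flat in the open part of the channel, roughly across it. About 30 g. It breaks when squeezed with more than 20 N; 5 to 12 N presses the row firmly.
- biscuit_3_center (a point): Centre of a loose shortbread finger, 80 mm long (its x), 16 mm high, hand-cut and so of uneven width, 20 to 29 mm (its y). It starts flat in the open part of the channel, roughly across it. About 30 g. It breaks when squeezed with more than 20 N; 5 to 12 N presses the row firmly.
- biscuit_4_center (a point): Centre of a loose shortbread finger, 80 mm long (its x), 16 mm high, hand-cut and so of uneven width, 20 to 29 mm (its y). It starts flat in the open part of the channel, roughly across it. About 30 g. It breaks when squeezed with more than 20 N; 5 to 12 N presses the row firmly.
- biscuit_5_center (a point): Centre of a loose shortbread finger, 80 mm long (its x), 16 mm high, hand-cut and so of uneven width, 20 to 29 mm (its y). It starts flat in the open part of the channel, roughly across it. About 30 g. It breaks when squeezed with more than 20 N; 5 to 12 N presses the row firmly.
- smoother_grip (a point): Centre of the handle bar of the white plastic pastry smoother, 45 mm above its underside. The smoother is a flat paddle 84 (x) x 70 (y) x 12 mm; its straight 84 mm edges lie 35 mm either side along its y. The bar, a bridge along x, is 78 mm long, 18 mm wide (y: grip across this), 20 mm high, 23 mm clear of the paddle. About 160 g; starts flat on the worktop.
- smoother: The same smoother; origin in the middle of its underside, z up.
- biscuit_1: The same shortbread finger as that of its centre; origin in the middle of its underside.
- biscuit_2: The same shortbread finger as that of its centre; origin in the middle of its underside.
- biscuit_3: The same shortbread finger as that of its centre; origin in the middle of its underside.
- biscuit_4: The same shortbread finger as that of its centre; origin in the middle of its underside.
- biscuit_5: The same shortbread finger as that of its centre; origin in the middle of its underside.
- jam: Small jam jar with dark cap, 63x68x115 mm, a bystander; origin under its centre.
- mug: Tea mug with handle, 92x127x95 mm, a bystander; origin under its centre.
- honey: Honey jar with green cap, 70x70x101 mm, a bystander; origin under its centre.
Not all that is in view belongs to the job. Several things look just like the smoother: the one meant starts nearest to the robot's base. What is shaped like the biscuit_5 but green is not meant.

How it is judged:
By the outcome, as a careful person would: the job done as asked, in the order asked, and still so for the second after the job is handed in, with the robot touching nothing.
It also fails if it takes over 72 s, if anything falls off the work surface, if the arm or the gripper's body presses on something with over 40 N, if the wrist force passes 120 N, or if a joint passes its speed limit or range.

## Working session

There is one attempt and no reset: what is moved stays moved. The work goes in short steps, Python scripts to look and compute and a tool call to move; the robot and the scene stay as the last step left them, time stands still between calls to the robot, and variables do not carry over. Pictures are saved under pics/ and viewed, about 8 in all and at most 12, crops included, and the job is handed in when it is done.

Besides the shell and the picture viewer there is one more tool, called after "Request:" by a JSON object that holds its "fn" and its "kwargs", one argument or row to a line. apply_moves: Moves the arm, as the interface text tells. Its arguments: {"type":"object","properties":{"moves":{"type":"array","items":{"type":"array","items":{"type":"array","items":{"type":"number"}}}},"force":{"type":"number"}},"required":["moves"]}

```bash
mkdir -p pics; ls
python3 - <<'E'
from plant import ctrl
import cv2
print(ctrl.get_state())
for n in("top","side"):
    cv2.imwrite(f"pics/{n}0.png",ctrl.read_camera(n)[:,:,::-1])
    print(n,ctrl.get_calibration(n))
E
```

```text
pics
{'time': 0.0, 'qpos': array([-1.45901909e+00,  2.87192410e-01,  1.57819553e+00, -5.48979689e-06,
        1.27861205e+00, -1.49997030e-01]), 'dq': array([-0.00017811,  0.00074974,  0.00062062,  0.00037728, -0.00060075,
       -0.00084433]), 'joint_efforts': array([ 3.39885655e-04, -4.05980408e+01, -2.92630255e+01, -8.21327603e-05,
        5.84207344e-03,  1.21864652e-06]), 'eef_pos': array([ 0.17464032, -0.65132478,  0.22991933]), 'tcp_rot': array([ 9.91445679e-01,  1.30514432e-01,  2.03734421e-05, -1.20349839e-03]), 'contact_force': array([0.43148167, 0.43366127, 0.36574323]), 'wrist_torque': array([-0.02068807,  0.06300273, -0.01405136]), 'opening': 0.9963990571443537}
top {'camera_matrix': array([[402.84062201,   0.        , 317.11136806],
       [  0.        , 402.84062201, 197.05920412],
       [  0.        ,   0.        ,   1.        ]]), 'k1': 0.026134836138714947, 'cam_to_world': array([[ 0.01230394,  0.98039582, -0.19665363,  0.37954576],
       [-0.99992234,  0.0116737 , -0.0043637 , -0.0962095 ],
       [-0.00198248,  0.19669205,  0.98046331,  1.1077378 ],
       [ 0.        ,  0.        ,  0.        ,  1.        ]])}
side {'camera_matrix': array([[502.37836924,   0.        , 313.93751131],
       [  0.        , 502.37836924, 199.75084701],
       [  0.        ,   0.        ,   1.        ]]), 'k1': -0.05056288317238764, 'cam_to_world': array([[-0.88818063, -0.40430852,  0.21833413,  0.90442411],
       [ 0.45949166, -0.78316666,  0.41894795,  0.48704375],
       [ 0.00160778,  0.47242417,  0.88136985,  1.3094772 ],
       [ 0.        ,  0.        ,  0.        ,  1.        ]])}
```

View pics/top0.png

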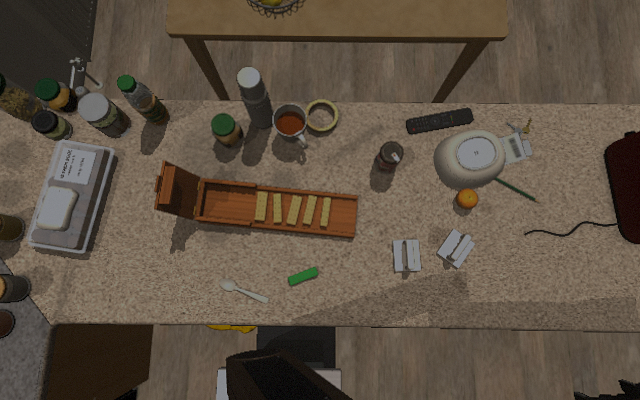

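View pics/side0.png

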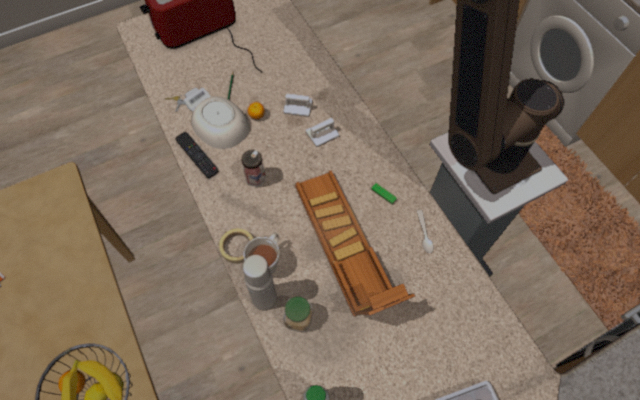

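```bash
cat > h.py <<'E'
from plant import ctrl
import numpy as np, cv2
from scipy.spatial.transform import Rotation as R
def cal(n):
    c=ctrl.get_calibration(n); return c["camera_matrix"],c["k1"],c["cam_to_world"]
def p2w(n,u,v,z):
    K,k,T=cal(n)
    d=np.array([(u-K[0,2])/K[0,0],(v-K[1,2])/K[1,1]]); s=d.copy()
    for _ in range(20): s=d/(1+k*(s@s))
    r=T[:3,:3]@[s[0],-s[1],-1]; o=T[:3,3]
    return o+r*(z-o[2])/r[2]
def w2p(n,p):
    K,k,T=cal(n); q=T[:3,:3].T@(np.asarray(p,float)-T[:3,3])
    s=np.array([q[0],-q[1]])/-q[2]; s=s*(1+k*(s@s)); return K[:2,:2]@s+K[:2,2]
def crop(n,x0,y0,w,h,f,out):
    im=ctrl.read_camera(n)[y0:y0+h,x0:x0+w,::-1]
    cv2.imwrite(out,cv2.resize(im,None,fx=f,fy=f,interpolation=cv2.INTER_CUBIC))
E
python3 - <<'E'
from h import *
for nm,u,v,z in [("smA",406,255,.0),("smB",456,248,0),("c",512,150,0),("edge",400,325,0),("edgefar",400,103,0),("jam",390,157,.05),("mug",290,122,.05),("honey",227,130,.05),("openNear",356,238,.02),("openFar",357,195,.026)]: print(nm,p2w("top",u,v,z).round(3))
print(w2p("top",[.175,-.651,.23]),w2p("side",[.175,-.651,.23]))
crop("top",150,155,220,90,3.6,"pics/b.png")
crop("top",380,220,100,60,8,"pics/s.png")
E
```

```text
smA [ 0.444 -0.335  0.   ]
smB [ 0.465 -0.471  0.   ]
c [ 0.745 -0.645  0.   ]
edge [ 0.262 -0.313  0.   ]
edgefar [ 0.886 -0.331  0.   ]
jam [ 0.706 -0.289  0.05 ]
mug [ 0.804 -0.014  0.05 ]
honey [0.778 0.16  0.05 ]
openNear [ 0.486 -0.198  0.02 ]
openFar [ 0.604 -0.201  0.026]
[594.75104108 387.33575942] [352.55767355 -12.22172834]
```

View pics/b.png

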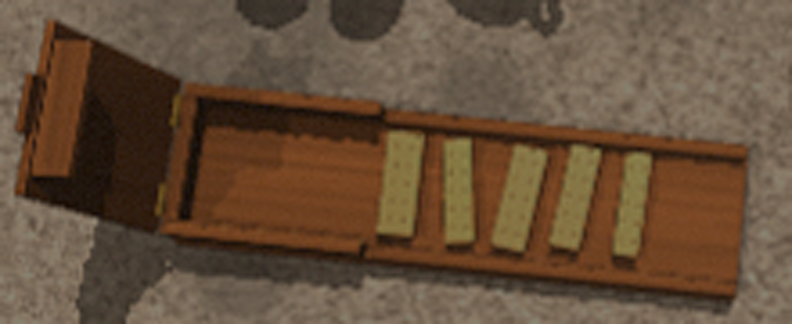

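View pics/s.png

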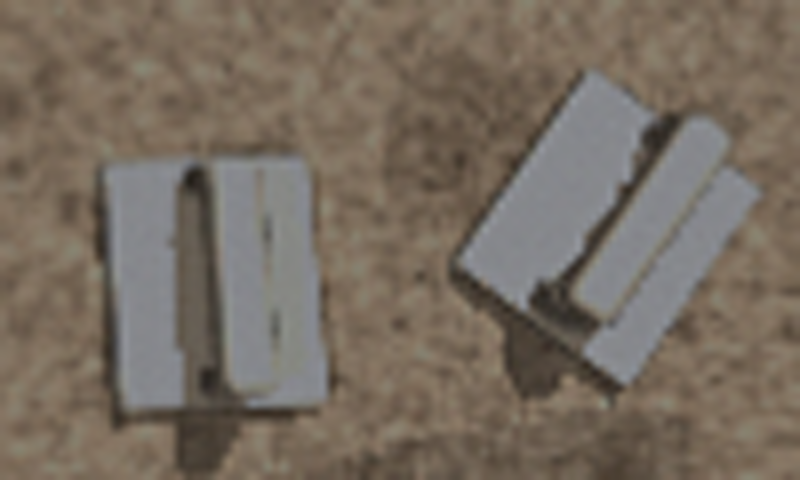

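Run:
```python
from h import *
from scipy.optimize import least_squares
def fit(pts,x0):
    def w(x,l): c,s=np.cos(x[2]),np.sin(x[2]); return [x[0]+c*l[0]-s*l[1],x[1]+s*l[0]+c*l[1],l[2]]
    f=lambda x:np.concatenate([w2p("top",w(x,l))-np.array(p) for p,l in pts])
    r=least_squares(f,x0); print(r.x.round(4),np.degrees(r.x[2]).round(2)); print(r.fun.reshape(-1,2).round(1).tolist()); return r.x
g=lambda x,y:(150+x/3.6,155+y/3.6)
b=fit([(g(746,148),(.061,-.215,.026)),(g(735,285),(-.061,-.215,.026)),(g(188,86),(.061,.215,.048)),(g(165,232),(-.061,.215,.048)),(g(382,105),(.061,.065,.048)),(g(362,245),(-.061,.065,.048))],[.55,0,0.])
s=lambda x,y:(380+x/8,220+y/8)
print("smoother; y axis ~ world y")
fit([(s(105,162),(.042,.035,.012)),(s(303,157),(.042,-.035,.012)),(s(327,401),(-.042,-.035,.012)),(s(118,410),(-.042,.035,.012)),(s(211,165),(.039,.009,.055)),(s(232,390),(-.039,.009,.055)),(s(262,165),(.039,-.009,.055)),(s(278,388),(-.039,-.009,.055))],[.44,-.33,0.])
for nm,u,v in [("b1",400,184),("b5",632,204)]: print(nm,p2w("top",*g(u,v),.03).round(3))
# lid free edge corners (outer/upper edge) at tops
```

```text
[ 0.5666  0.0138 -0.0838] -4.8
[[1.6, -3.2], [1.2, 3.0], [-1.0, -2.5], [-1.7, 1.5], [0.2, -2.6], [-0.1, 3.2]]
smoother; y axis ~ world y
[ 0.4424 -0.3348  0.0444] 2.54
[[-0.4, -0.2], [0.7, -0.4], [0.4, 0.7], [0.2, 0.3], [-0.5, -1.2], [-0.8, 1.1], [-0.0, -1.5], [0.5, 1.1]]
b1 [0.569 0.06  0.03 ]
b5 [ 0.556 -0.115  0.03 ]
```

```bash
cat >> h.py <<'E'
# down-pointing tool; yaw = world heading of tool x
def down(yaw): 
    a=np.radians(yaw); return R.from_matrix(np.array([[np.cos(a),np.sin(a),0],[np.sin(a),-np.cos(a),0],[0,0,-1]]))
def delta(p,yaw=None,rot=None):
    s=ctrl.get_state(); C=R.from_quat(s["tcp_rot"]); T=rot if rot is not None else down(yaw)
    t=C.inv().apply(np.array(p)-s["eef_pos"]); r=np.degrees((C.inv()*T).as_rotvec())
    print("t",s["time"].__round__(2),"pos",s["eef_pos"].round(4),"move",t.round(4),"rot",r.round(2),"| moveInTarget",T.inv().apply(np.array(p)-s["eef_pos"]).round(4),"F",s["contact_force"].round(1),"op",round(s["opening"],3))
BX=np.array([.5666,.0138]);BY=-4.8
def board(x,y): 
    a=np.radians(BY); return BX+[np.cos(a)*x-np.sin(a)*y,np.sin(a)*x+np.cos(a)*y]
E
python3 -c "
from h import *
delta([.4424,-.3348,.12],2.54)
print(board(0,-.19),board(0,.203))"
```

```text
t 0.2 pos [ 0.1747 -0.6516  0.2304] move [ 0.3406 -0.2365  0.1109] rot [-0.09 -0.   12.46] | moveInTarget [ 0.2815 -0.3046  0.1104] F [ 0.4  0.6 -0.5] op 0.998
[ 0.55070121 -0.17553364] [0.5835866  0.21608805]
```

Request:
{"fn": "apply_moves", "kwargs": {
  "moves": [
    [[0,0,0,0,0,6.2,-1],[0,0,0,0,0,6.2,-1],[0.028,-0.0305,0.011,0,0,0,-1],[0.028,-0.0305,0.011,0,0,0,-1],[0.028,-0.0305,0.011,0,0,0,-1],[0.028,-0.0305,0.011,0,0,0,-1],[0.028,-0.0305,0.011,0,0,0,-1],[0.028,-0.0305,0.011,0,0,0,-1],[0.028,-0.0305,0.011,0,0,0,-1],[0.028,-0.0305,0.011,0,0,0,-1],[0.028,-0.0305,0.011,0,0,0,-1],[0.028,-0.0305,0.011,0,0,0,-1]]
  ]
}}

```text
time: 1.4
eef_pos: [0.4494, -0.3303, 0.116]
tcp_rot: [1.0, 0.013, 0.0, 0.001]
contact_force: [0.4, -0.7, -0.4]
opening: 0.998
```

```bash
python3 -c "
from h import *
delta([.4424,-.3348,.027],2.54)"
```

```text
t 1.4 pos [ 0.4494 -0.3303  0.116 ] move [-0.0072  0.0041  0.089 ] rot [ 0.16 -0.03 -1.1 ] | moveInTarget [-0.0072  0.0042  0.089 ] F [ 0.4 -0.7 -0.4] op 0.998
```

Request:
{"fn": "apply_moves", "kwargs": {
  "moves": [
    [[-0.007,0.004,0.01,0,0,-1,-1],[0,0,0.03,0,0,0,-1],[0,0,0.03,0,0,0,-1],[0,0,0.012,0,0,0,-1],[0,0,0,0,0,0,-1]]
  ]
}}

```text
time: 1.9
eef_pos: [0.4445, -0.3302, 0.0302]
tcp_rot: [1.0, 0.027, -0.0, 0.001]
contact_force: [0.1, 0.3, -0.3]
opening: 1.002
```

Run:
```python
from h import *
delta([.4424,-.3348,.027],2.54)
crop("side",250,70,130,100,6,"pics/g.png")
```

```text
t 1.9 pos [ 0.4445 -0.3302  0.0302] move [-0.0023  0.0045  0.0032] rot [0.08 0.01 0.55] | moveInTarget [-0.0023  0.0045  0.0032] F [ 0.1  0.3 -0.3] op 1.002
```

View pics/g.png

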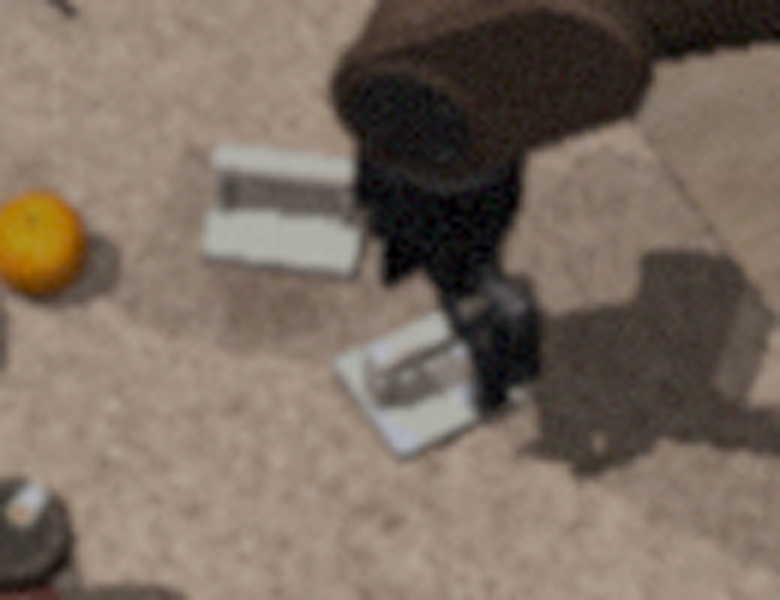

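Run:
```python
from h import *
f=lambda p:((w2p("side",p)-[250,70])*6).round()
print("tip finger",f([.4445,-.3302+.05,.043]),"bar ends",f([.4424-.039,-.3348,.055]),f([.4424+.039,-.3348,.055]),"paddle corners",[f([.4424+x,-.3348+y,.012]) for x in(-.042,.042) for y in(-.035,.035)])
```

```text
tip finger [489. 409.] bar ends [510. 289.] [376. 345.] paddle corners [array([480., 290.]), array([543., 385.]), array([341., 348.]), array([402., 445.])]
```

Request:
{"fn": "apply_moves", "kwargs": {
  "moves": [
    [[-0.002,0.004,0.003,0,0,0.5,-1],[0,0,0,0,0,0,0],[0,0,0,0,0,0,1],[0,0,0,0,0,0,1],[0,0,0,0,0,0,1],[0,0,0,0,0,0,1],[0,0,0,0,0,0,1],[0,0,0,0,0,0,1]]
  ],
  "force": 80
}}

```text
time: 2.75
eef_pos: [0.4452, -0.3391, 0.0341]
tcp_rot: [1.0, 0.022, 0.004, 0.005]
contact_force: [0.4, -0.1, -0.9]
opening: 0.189
```

```bash
python3 -c "
from h import *
delta([.4424,-.3348,.1],2.54)"
```

```text
t 2.75 pos [ 0.4452 -0.3391  0.0341] move [-0.0021 -0.0038 -0.066 ] rot [ 0.61 -0.41 -0.06] | moveInTarget [-0.0026 -0.0045 -0.0659] F [ 0.4 -0.1 -0.9] op 0.189
```

Run:
```python
from h import *
for i in range(4):
    ctrl.read_camera("top"); delta([.4424,-.3348,.027],2.54)
crop("side",270,90,100,75,7,"pics/g2.png")
```

```text
t 2.8 pos [ 0.4452 -0.3391  0.0341] move [-0.0026 -0.0045  0.007 ] rot [ 0.6  -0.41 -0.07] | moveInTarget [-0.0026 -0.0045  0.0071] F [ 0.5 -0.  -0.2] op 0.191
t 2.85 pos [ 0.4452 -0.3392  0.0341] move [-0.0026 -0.0046  0.0071] rot [ 0.6  -0.41 -0.07] | moveInTarget [-0.0026 -0.0045  0.0071] F [-0.3  0.2 -0. ] op 0.191
t 2.9 pos [ 0.4452 -0.3392  0.0341] move [-0.0026 -0.0046  0.007 ] rot [ 0.59 -0.41 -0.07] | moveInTarget [-0.0026 -0.0045  0.0071] F [-0.5 -0.6 -0.4] op 0.19
t 2.95 pos [ 0.4452 -0.3392  0.0341] move [-0.0026 -0.0045  0.007 ] rot [ 0.59 -0.41 -0.07] | moveInTarget [-0.0026 -0.0045  0.0071] F [ 0.4 -0.2 -0.7] op 0.185
```

View pics/g2.png

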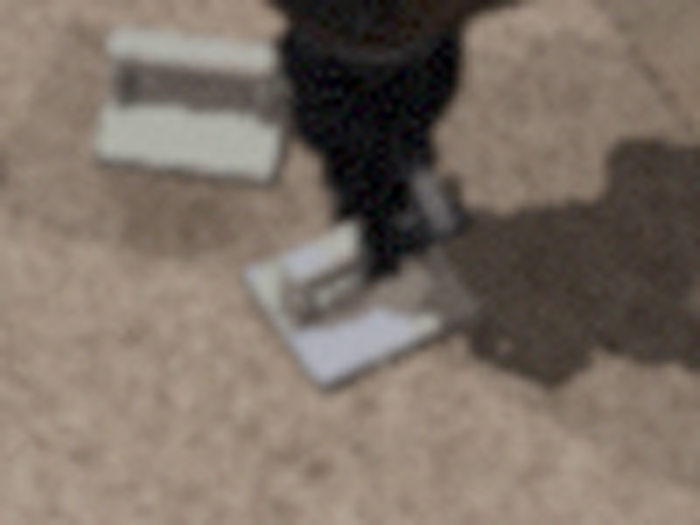

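Request:
{"fn": "apply_moves", "kwargs": {
  "moves": [
    [[0,0,0,0,0,0,0.2],[0,0,0,0,0,0,0.2],[-0.0025,-0.0045,0.007,0.6,-0.4,0,0.2],[0,0,0,0,0,0,0.2]]
  ]
}}

```text
time: 3.4
eef_pos: [0.4424, -0.3347, 0.0266]
tcp_rot: [1.0, 0.022, -0.0, -0.0]
contact_force: [0.1, 0.5, -1.0]
opening: 0.403
```

```bash
python3 -c "
from h import *
ctrl.read_camera('top');ctrl.read_camera('top')
delta([.4424,-.3348,.026],2.54)"
```

```text
t 3.5 pos [ 0.4432 -0.3356  0.0277] move [-0.0008 -0.0009  0.0017] rot [ 0.09 -0.09 -0.08] | moveInTarget [-0.0008 -0.0009  0.0017] F [-0.6 -0.   1. ] op 0.403
```

Request:
{"fn": "apply_moves", "kwargs": {
  "moves": [
    [[-0.001,-0.001,0.0015,0,0,0,1]]
  ],
  "force": 90
}}

```text
time: 3.6
eef_pos: [0.4426, -0.3354, 0.0266]
tcp_rot: [1.0, 0.022, 0.001, 0.002]
contact_force: [0.1, -4.1, 1.7]
opening: 0.242
```

```bash
python3 -c "
from h import *
for i in range(8):
  ctrl.read_camera('top')
  if i%2: delta([.4424,-.3348,.026],2.54)"
```

```text
t 3.7 pos [ 0.4426 -0.3352  0.0267] move [-0.0001 -0.0004  0.0007] rot [ 0.16 -0.14 -0.08] | moveInTarget [-0.0001 -0.0004  0.0007] F [ 0.2 -1.3  1. ] op 0.194
t 3.8 pos [ 0.4425 -0.3352  0.0266] move [-0.0001 -0.0004  0.0006] rot [ 0.15 -0.14 -0.07] | moveInTarget [-0.0001 -0.0004  0.0006] F [ 0.  -0.9  1.9] op 0.195
t 3.9 pos [ 0.4425 -0.3352  0.0266] move [-0.0001 -0.0004  0.0006] rot [ 0.15 -0.13 -0.08] | moveInTarget [-0.0001 -0.0004  0.0006] F [-0.2 -2.2  1.8] op 0.195
t 4.0 pos [ 0.4425 -0.3352  0.0266] move [-0.0001 -0.0004  0.0006] rot [ 0.15 -0.13 -0.08] | moveInTarget [-0.0001 -0.0004  0.0006] F [-0.3 -1.3  2. ] op 0.193
```

Request:
{"fn": "apply_moves", "kwargs": {
  "moves": [
    [[0,0,-0.04,0,0,0,1],[0,0,-0.04,0,0,7.3,1],[0,0,0,0,0,0,1]]
  ]
}}

```text
time: 4.3
eef_pos: [0.4396, -0.3317, 0.1042]
tcp_rot: [0.999, -0.045, -0.003, -0.003]
contact_force: [0.3, -0.4, -1.5]
opening: 0.2
```

```bash
python3 -c "
from h import *
b=board(0,-.20)
delta([*b,.1],-4.8)
g=lambda x,y:p2w('top',150+x/3.6,155+y/3.6,.03)[:2]
a=np.radians(BY);M=np.array([[np.cos(a),np.sin(a)],[-np.sin(a),np.cos(a)]])
for u,v in [(652,155),(637,257),(613,257),(420,133),(378,235)]: print(M@(g(u,v)-BX))
"
```

```text
t 4.3 pos [ 0.4396 -0.3317  0.1042] move [ 0.0968 -0.1555  0.0046] rot [-0.38  0.35 -0.31] | moveInTarget [ 0.0976 -0.1549  0.0042] F [ 0.3 -0.4 -1.5] op 0.2
[ 0.03870077 -0.14067693]
[-0.03972517 -0.13644286]
[-0.04144142 -0.11860001]
[0.03883285 0.03630542]
[-0.04174811  0.05817834]
```

Request:
{"fn": "apply_moves", "kwargs": {
  "moves": [
    [[0.0245,-0.0385,0,-0.4,0.3,-0.3,1],[0.0245,-0.0385,0,0,0,0,1],[0.0245,-0.0385,0,0,0,0,1],[0.0245,-0.0385,0.01,0,0,0,1],[0,0,0.01,0,0,0,1],[0,0,0,0,0,0,1]]
  ]
}}

```text
time: 4.9
eef_pos: [0.5478, -0.1786, 0.0746]
tcp_rot: [0.999, -0.041, -0.007, -0.003]
contact_force: [0.4, 1.0, -2.1]
opening: 0.188
```

Run:
```python
from h import *
b=board(0,-.20)
ctrl.read_camera("top")
delta([*b,.046],-4.8)
crop("top",240,160,140,100,5.7,"pics/p.png")
```

```text
t 4.95 pos [ 0.5478 -0.1788  0.0751] move [0.003  0.0067 0.029 ] rot [-0.38  0.75  0.06] | moveInTarget [0.0026 0.0065 0.0291] F [-0.5  0.3 -0.8] op 0.199
```

View pics/p.png

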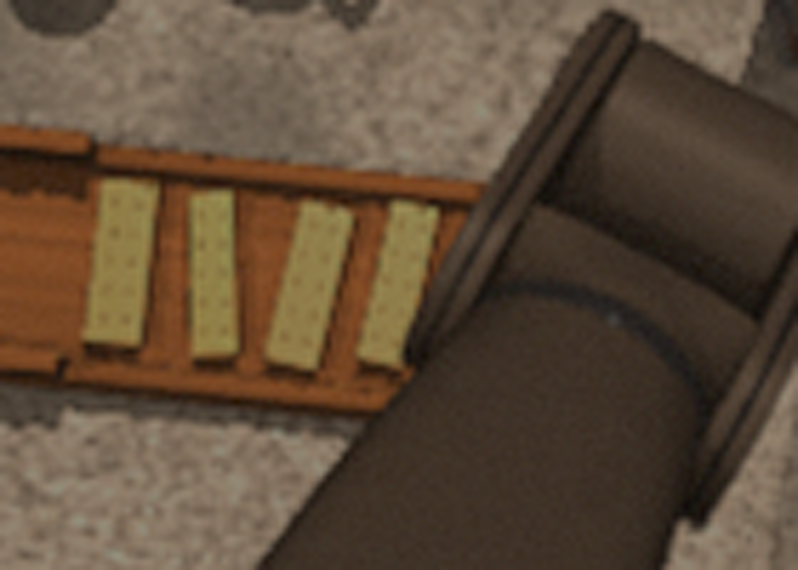

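Request:
{"fn": "apply_moves", "kwargs": {
  "moves": [
    [[0.0025,0.0065,0,-0.4,0.7,0,1],[0,0,0.01,0,0,0,1],[0,0,0.01,0,0,0,1],[0,0,0,0,0,0,1]]
  ]
}}

```text
time: 5.4
eef_pos: [0.5488, -0.1912, 0.0551]
tcp_rot: [0.999, -0.045, 0.001, 0.002]
contact_force: [0.6, 0.2, -2.1]
opening: 0.192
```

Run:
```python
from h import *
b=board(0,-.20)
ctrl.read_camera("top")
delta([*b,.042],-4.8)
```

```text
t 5.45 pos [ 0.5491 -0.1914  0.0557] move [ 0.0001 -0.006   0.0137] rot [ 0.2  -0.19 -0.31] | moveInTarget [ 0.0002 -0.0059  0.0137] F [ 0.3  0.6 -1.4] op 0.193
```

Request:
{"fn": "apply_moves", "kwargs": {
  "moves": [
    [[0,-0.004,0.005,0.2,-0.2,-0.3,1],[0,0,0.004,0,0,0,1],[0,0,0,0,0,0,1]]
  ]
}}

```text
time: 5.75
eef_pos: [0.5498, -0.1876, 0.0464]
tcp_rot: [0.999, -0.042, 0.0, -0.0]
contact_force: [-0.2, 0.3, -1.6]
opening: 0.19
```

Run:
```python
from h import *
b=board(0,-.20)
ctrl.read_camera("top")
delta([*b,.042],-4.8)
crop("side",270,140,140,110,5.5,"pics/q.png")
```

```text
t 5.8 pos [ 0.5498 -0.1876  0.0466] move [-0.0002 -0.0021  0.0046] rot [-0.   -0.03 -0.03] | moveInTarget [-0.0002 -0.0021  0.0046] F [ 0.7 -0.2 -1.8] op 0.196
```

View pics/q.png

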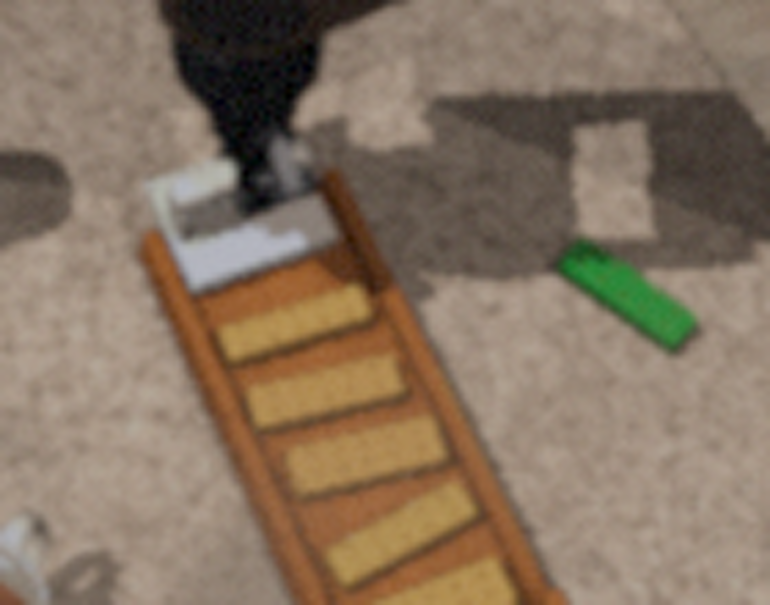

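Run:
```python
from h import *
f=lambda x,y,z:((w2p("side",[*board(x,y),z])-[270,140])*5.5).round()
yc=-.2+.0021
for x in(-.042,.042): print("paddle top front",x,f(x,yc+.035,.032))
for y in (-.215,-.16,-.1,0): print("rail y",y,"inner top",f(.047,y,.026),f(-.047,y,.026), "outer base",f(.061,y,0),f(-.061,y,0),"outer rail top",f(.054,y,.026),f(-.054,y,.026))
```

```text
paddle top front -0.042 [348. 234.]
paddle top front 0.042 [202. 287.]
rail y -0.215 inner top [158. 217.] [318. 160.] outer base [135. 250.] [340. 177.] outer rail top [145. 221.] [330. 156.]
rail y -0.16 inner top [196. 300.] [358. 241.] outer base [172. 332.] [380. 256.] outer rail top [184. 304.] [370. 237.]
rail y -0.1 inner top [239. 393.] [404. 332.] outer base [215. 424.] [425. 346.] outer rail top [227. 398.] [416. 328.]
rail y 0 inner top [315. 556.] [484. 492.] outer base [289. 586.] [505. 503.] outer rail top [302. 561.] [496. 487.]
```

Run:
```python
from h import *
im=ctrl.read_camera("side").astype(int)
for v in (200,215,227):
    r=im[v]; s=r[:,0]-r[:,2]
    print(v,"cols 300-372 R-B:",list(s[295:372]))
    # predicted crossings
    for n,x,z in [("oL",.061,.0),("otL",.054,.026),("iL",.047,.026),("iR",-.047,.026),("otR",-.054,.026),("oR",-.061,0.014)]:
        ys=np.linspace(-.21,.06,400); P=np.array([w2p("side",[*board(x,y),z]) for y in ys]); k=np.argmin(abs(P[:,1]-v)); print(n,P[k,0].round(1),end=" ")
    print()
# end-of-board rows in top camera: fine check along near rail
im=ctrl.read_camera("top").astype(int)
for u in (258,285,300):
    r=im[:,u]; print("top col",u,list((r[:,0]-r[:,2])[175:250]))
    for n,x,z in [("o",.061,.014),("ot",.054,.026),("i",.047,.026),("iR",-.047,.026),("otR",-.054,.026),("oR",-.061,.014)]:
        ys=np.linspace(-.21,.06,400); P=np.array([w2p("top",[*board(x,y),z]) for y in ys]); k=np.argmin(abs(P[:,0]-u)); print(n,P[k,1].round(1),end=" ")
    print()
```

```text
200 cols 300-372 R-B: [np.int64(36), np.int64(33), np.int64(35), np.int64(31), np.int64(33), np.int64(34), np.int64(45), np.int64(67), np.int64(90), np.int64(96), np.int64(103), np.int64(98), np.int64(89), np.int64(72), np.int64(81), np.int64(90), np.int64(96), np.int64(97), np.int64(95), np.int64(98), np.int64(97), np.int64(100), np.int64(95), np.int64(96), np.int64(97), np.int64(97), np.int64(99), np.int64(98), np.int64(95), np.int64(96), np.int64(95), np.int64(89), np.int64(82), np.int64(79), np.int64(68), np.int64(62), np.int64(54), np.int64(60), np.int64(71), np.int64(72), np.int64(80), np.int64(85), np.int64(88), np.int64(95), np.int64(96), np.int64(96), np.int64(88), np.int64(83), np.int64(95), np.int64(98), np.int64(96), np.int64(66), np.int64(33), np.int64(34), np.int64(36), np.int64(33), np.int64(31), np.int64(32), np.int64(34), np.int64(33), np.int64(31), np.int64(31), np.int64(35), np.int64(33), np.int64(33), np.int64(34), np.int64(33), np.int64(35), np.int64(34), np.int64(32), np.int64(36), np.int64(33), np.int64(35), np.int64(34), np.int64(36), np.int64(34), np.int64(32
[... 819 characters left out ...]
(87), np.int64(79), np.int64(68), np.int64(79), np.int64(90), np.int64(91), np.int64(80), np.int64(53), np.int64(31), np.int64(31), np.int64(34), np.int64(35), np.int64(34), np.int64(32), np.int64(33), np.int64(33), np.int64(34), np.int64(34), np.int64(36), np.int64(35), np.int64(33), np.int64(32), np.int64(32), np.int64(32), np.int64(34)]
oL 308.0 Traceback (most recent call last):
  File "<stdin>", line 8, in <module>
  File "h.py", line 13, in w2p
    K,k,T=cal(n); q=T[:3,:3].T@(np.asarray(p,float)-T[:3,3])
          ~~~^^^
  File "h.py", line 5, in cal
    c=ctrl.get_calibration(n); return c["camera_matrix"],c["k1"],c["cam_to_world"]
ValueError: time passes only in moves, steps and waits
```

Request:
{"fn": "apply_moves", "kwargs": {
  "moves": [
    [[0,-0.003,0.004,0,0,0,1],[0,-0.008,0.001,0,0,0,1],[0,-0.008,0,0,0,0,1],[0,-0.008,0,0,0,0,1],[0,-0.008,0,0,0,0,1],[0,-0.008,0,0,0,0,1],[0,-0.004,0,0,0,0,1]]
  ]
}}

```text
time: 6.6
eef_pos: [0.555, -0.1367, 0.0424]
tcp_rot: [0.999, -0.042, 0.001, 0.001]
contact_force: [-0.6, 0.3, -2.4]
opening: 0.196
```

```bash
cat >> h.py <<'E'
def bpos():
    s=ctrl.get_state();a=np.radians(BY);M=np.array([[np.cos(a),np.sin(a)],[-np.sin(a),np.cos(a)]])
    print("board xy",(M@(s["eef_pos"][:2]-BX)).round(4),"z",s["eef_pos"][2].round(4),"Fb",(M@s["contact_force"][:2]).round(1),"Fz",s["contact_force"][2].round(1))
E
python3 -c "
from h import *
bpos(); delta([*board(0,0.0),.042],-4.8)"
```

```text
board xy [ 0.001 -0.151] z 0.0424 Fb [-0.7  0.3] Fz -2.4
t 6.6 pos [ 0.555  -0.1367  0.0424] move [-0.001  -0.151   0.0003] rot [ 0.05 -0.17  0.  ] | moveInTarget [-0.001  -0.151   0.0004] F [-0.6  0.3 -2.4] op 0.196
```

Tracks well. Continue pushing.

Request:
{"fn": "apply_moves", "kwargs": {
  "moves": [
    [[-0.001,-0.008,0,0,0,0,1],[0,-0.008,0,0,0,0,1],[0,-0.008,0,0,0,0,1],[0,-0.008,0,0,0,0,1],[0,-0.008,0,0,0,0,1],[0,-0.008,0,0,0,0,1],[0,-0.008,0,0,0,0,1],[0,-0.008,0,0,0,0,1],[0,-0.006,0,0,0,0,1],[0,-0.003,0,0,0,0,1]]
  ]
}}

```text
time: 7.6
eef_pos: [0.5607, -0.0576, 0.0427]
tcp_rot: [0.999, -0.041, 0.002, 0.001]
contact_force: [0.0, -1.2, -1.5]
opening: 0.195
```

Run:
```python
from h import *
bpos(); delta([*board(0,0.0),.042],-4.8)
crop("side",270,140,160,170,3.5,"pics/q2.png")
```

```text
board xy [ 0.0001 -0.0717] z 0.0427 Fb [ 0.1 -1.1] Fz -1.5
t 7.6 pos [ 0.5607 -0.0576  0.0427] move [-0.0001 -0.0717  0.0005] rot [ 0.14 -0.22  0.06] | moveInTarget [-0.0001 -0.0717  0.0007] F [ 0.  -1.2 -1.5] op 0.195
```

View pics/q2.png

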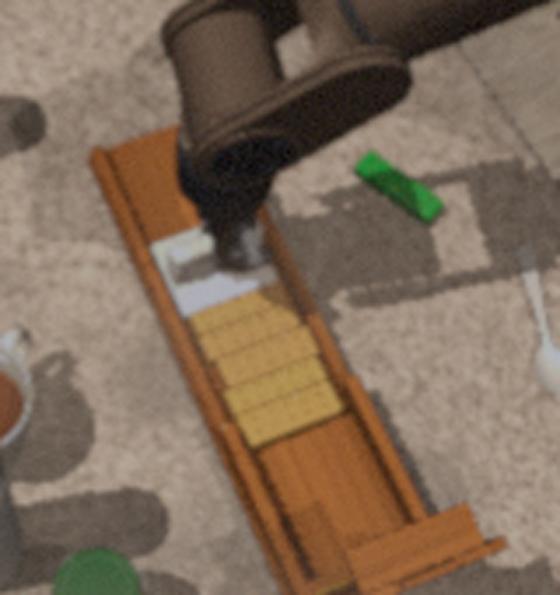

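Request:
{"fn": "apply_moves", "kwargs": {
  "moves": [
    [[0,-0.008,0,0.1,-0.2,0,1],[0,-0.008,0.0005,0,0,0,1],[0,-0.008,0,0,0,0,1],[0,-0.008,0,0,0,0,1],[0,-0.008,0,0,0,0,1],[0,-0.008,0,0,0,0,1],[0,-0.008,0,0,0,0,1],[0,-0.008,0,0,0,0,1],[0,-0.008,0,0,0,0,1],[0,-0.008,0,0,0,0,1],[0,-0.006,0,0,0,0,1],[0,-0.003,0,0,0,0,1]]
  ]
}}

```text
time: 8.85
eef_pos: [0.5689, 0.0389, 0.0423]
tcp_rot: [0.999, -0.041, 0.0, 0.0]
contact_force: [-0.5, -1.2, -1.4]
opening: 0.195
```

Run:
```python
from h import *
bpos(); delta([*board(0,0.05),.042],-4.8)
```

```text
board xy [0.0002 0.0252] z 0.0423 Fb [-0.4 -1.2] Fz -1.4
t 8.85 pos [0.5689 0.0389 0.0423] move [-0.0002 -0.0248  0.0003] rot [ 0.03 -0.01  0.05] | moveInTarget [-0.0002 -0.0248  0.0003] F [-0.5 -1.2 -1.4] op 0.195
```

Request:
{"fn": "apply_moves", "kwargs": {
  "moves": [
    [[0,-0.0015,0,0,0,0,1],[0,-0.0015,0,0,0,0,1],[0,-0.0015,0,0,0,0,1],[0,-0.0015,0,0,0,0,1],[0,-0.0015,0,0,0,0,1],[0,-0.001,0,0,0,0,1]]
  ]
}}

```text
time: 9.45
eef_pos: [0.5697, 0.0475, 0.0423]
tcp_rot: [0.999, -0.042, 0.0, 0.001]
contact_force: [0.1, -1.4, -1.8]
opening: 0.198
```

Run:
```python
from h import *
bpos(); delta([*board(0,0.05),.042],-4.8)
crop("side",320,220,100,95,6,"pics/q3.png")
```

```text
board xy [0.0003 0.0338] z 0.0423 Fb [ 0.2 -1.4] Fz -1.8
t 9.45 pos [0.5697 0.0475 0.0423] move [-0.0003 -0.0162  0.0003] rot [ 0.06 -0.01  0.02] | moveInTarget [-0.0003 -0.0162  0.0003] F [ 0.1 -1.4 -1.8] op 0.198
```

View pics/q3.png

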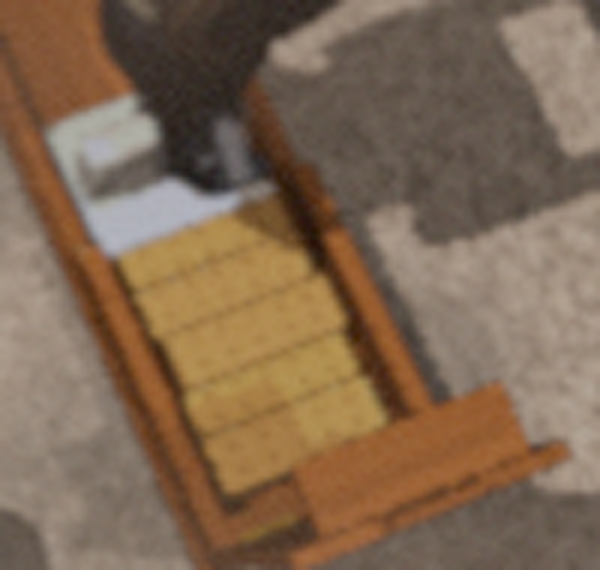

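Request:
{"fn": "apply_moves", "kwargs": {
  "moves": [
    [[0,-0.0012,0,0,0,0,1],[0,-0.0012,0,0,0,0,1],[0,-0.0012,0,0,0,0,1],[0,-0.001,0,0,0,0,1],[0,-0.001,0,0,0,0,1]]
  ]
}}

```text
time: 10.0
eef_pos: [0.5702, 0.0534, 0.0423]
tcp_rot: [0.999, -0.042, 0.0, 0.001]
contact_force: [-0.2, -2.0, -1.2]
opening: 0.193
```

```bash
python3 -c "
from h import *
bpos()"
```

```text
board xy [0.0003 0.0398] z 0.0423 Fb [-0.1 -2. ] Fz -1.2
```

Request:
{"fn": "apply_moves", "kwargs": {
  "moves": [
    [[0,-0.001,0,0,0,0,1],[0,-0.001,0,0,0,0,1],[0,-0.001,0,0,0,0,1]]
  ]
}}

```text
time: 10.3
eef_pos: [0.5705, 0.0567, 0.0423]
tcp_rot: [0.999, -0.042, 0.0, 0.001]
contact_force: [-0.1, -1.2, -0.9]
opening: 0.196
```

```bash
python3 -c "
from h import *
bpos()"
```

```text
board xy [0.0003 0.0431] z 0.0423 Fb [ 0.  -1.2] Fz -0.9
```

Request:
{"fn": "apply_moves", "kwargs": {
  "moves": [
    [[0,-0.0008,0,0,0,0,1],[0,-0.0008,0,0,0,0,1],[0,-0.0008,0,0,0,0,1]]
  ]
}}

```text
time: 10.6
eef_pos: [0.5707, 0.0593, 0.0423]
tcp_rot: [0.999, -0.042, 0.0, 0.001]
contact_force: [0.7, -1.5, -0.8]
opening: 0.198
```

Request:
{"fn": "apply_moves", "kwargs": {
  "moves": [
    [[0,-0.0008,0,0,0,0,1],[0,-0.0008,0,0,0,0,1]]
  ]
}}

```text
time: 10.8
eef_pos: [0.5708, 0.0602, 0.0424]
tcp_rot: [0.999, -0.041, -0.0, 0.002]
contact_force: [-0.5, -6.4, 0.5]
opening: 0.198
```

Request:
{"fn": "apply_moves", "kwargs": {
  "moves": [
    [[0,-0.0008,0,0,0,0,1],[0,-0.0008,0,0,0,0,1]]
  ]
}}

```text
time: 11.0
eef_pos: [0.5708, 0.0602, 0.0425]
tcp_rot: [0.999, -0.041, -0.0, 0.003]
contact_force: [-1.2, -5.0, 0.1]
opening: 0.193
```

Request:
{"fn": "apply_moves", "kwargs": {
  "moves": [
    [[0,-0.0011,0,0,0,0,1],[0,-0.0011,0,0,0,0,1]]
  ]
}}

```text
time: 11.2
eef_pos: [0.5708, 0.0603, 0.0427]
tcp_rot: [0.999, -0.041, -0.001, 0.005]
contact_force: [-2.2, -6.0, -0.6]
opening: 0.19
```

```bash
python3 -c "
from h import *
for i in range(3): bpos(); ctrl.read_camera('top')
delta([*board(0,0.05),.042],-4.8)"
```

```text
board xy [0.0003 0.0467] z 0.0427 Fb [-1.7 -6.1] Fz -0.6
board xy [0.0003 0.0467] z 0.0427 Fb [-0.8 -5.6] Fz 0.0
board xy [0.0003 0.0467] z 0.0427 Fb [-1.1 -6.4] Fz 0.0
t 11.35 pos [0.5708 0.0603 0.0427] move [-0.0003 -0.0033  0.0006] rot [0.61 0.08 0.13] | moveInTarget [-0.0003 -0.0033  0.0007] F [-1.3 -5.4 -0.1] op 0.194
```

Request:
{"fn": "apply_moves", "kwargs": {
  "moves": [
    [[0,-0.0018,0,0.3,0,0,1]]
  ]
}}

```text
time: 11.45
eef_pos: [0.5708, 0.0604, 0.0427]
tcp_rot: [0.999, -0.04, -0.001, 0.004]
contact_force: [-2.5, -8.8, -0.5]
opening: 0.193
```

```bash
python3 -c "
from h import *
for i in range(6): bpos(); ctrl.read_camera('top')
delta([*board(0,0.05),.042],-4.8)"
```

```text
board xy [0.0003 0.0468] z 0.0427 Fb [-1.8 -9. ] Fz -0.5
board xy [0.0003 0.0467] z 0.0427 Fb [-0.5 -8.1] Fz 0.2
board xy [0.0003 0.0468] z 0.0427 Fb [-1.3 -7.8] Fz 0.2
board xy [0.0003 0.0468] z 0.0427 Fb [-0.  -7.6] Fz 0.5
board xy [0.0003 0.0468] z 0.0427 Fb [-0.4 -8.1] Fz -0.3
board xy [0.0003 0.0468] z 0.0427 Fb [-0.7 -7.3] Fz -0.4
t 11.75 pos [0.5708 0.0604 0.0426] move [-0.0003 -0.0033  0.0006] rot [0.5  0.11 0.16] | moveInTarget [-0.0003 -0.0032  0.0006] F [-0.7 -7.3  0.4] op 0.194
```

Request:
{"fn": "apply_moves", "kwargs": {
  "moves": [
    [[0,0.004,0,0,0,0,1],[0,0.006,0,0,0,0,1],[0,0.012,0,0.3,0,0,1],[0,0.02,-0.001,0,0,0,1],[0,0.02,-0.01,0,0,0,1],[0,0.02,-0.03,0,0,0,1],[0,0.02,-0.035,0,0,0,1],[0,0,-0.005,0,0,0,1],[0,0,0,0,0,0,1]]
  ]
}}

```text
time: 12.65
eef_pos: [0.5598, -0.0454, 0.1231]
tcp_rot: [0.999, -0.042, -0.003, -0.003]
contact_force: [-0.3, -0.0, -1.7]
opening: 0.194
```

```bash
python3 -c "
from h import *
bpos();delta([.44,-.32,.12],-4.8)"
```

```text
board xy [-0.0018 -0.0596] z 0.1231 Fb [-0.3 -0.1] Fz -1.7
t 12.65 pos [ 0.5598 -0.0454  0.1231] move [-0.0964  0.2836  0.002 ] rot [-0.34  0.37  0.  ] | moveInTarget [-0.0964  0.2836  0.0031] F [-0.3 -0.  -1.7] op 0.194
```

Request:
{"fn": "apply_moves", "kwargs": {
  "moves": [
    [[-0.0138,0.0405,0,-0.3,0.3,0,1],[-0.0138,0.0405,0,0,0,0,1],[-0.0138,0.0405,0,0,0,0,1],[-0.0138,0.0405,0,0,0,0,1],[-0.0138,0.0405,0,0,0,0,1],[-0.0138,0.0405,0,0,0,0,1],[-0.008,0.025,0.01,0,0,0,1],[0,0,0.02,0,0,0,1],[0,0,0.02,0,0,0,1],[0,0,0.005,0,0,0,1],[0,0,0,0,0,0,1]]
  ]
}}

```text
time: 13.75
eef_pos: [0.4385, -0.3017, 0.0484]
tcp_rot: [0.999, -0.038, -0.007, -0.01]
contact_force: [-0.2, 1.4, -0.8]
opening: 0.195
```

```bash
python3 -c "
from h import *
ctrl.read_camera('top')
delta([.44,-.32,.0275],-4.8)"
```

```text
t 13.8 pos [ 0.4385 -0.3015  0.0487] move [0.0032 0.0188 0.0207] rot [-1.12  0.87  0.52] | moveInTarget [0.0031 0.0183 0.0212] F [-0.  -0.8 -1.5] op 0.193
```

Request:
{"fn": "apply_moves", "kwargs": {
  "moves": [
    [[0,0.01,0.005,-1.1,0.9,0.5,1],[0,0,0.006,0,0,0,1],[0,0,0.002,0,0,0,1],[0,0,0,0,0,0,1]]
  ]
}}

```text
time: 14.2
eef_pos: [0.4399, -0.3104, 0.037]
tcp_rot: [0.999, -0.04, 0.002, 0.001]
contact_force: [0.7, -0.7, -0.9]
opening: 0.193
```

```bash
python3 -c "
from h import *
ctrl.read_camera('top')
delta([.44,-.32,.0268],-4.8)"
```

```text
t 14.25 pos [ 0.4399 -0.3105  0.0372] move [0.0008 0.0095 0.0104] rot [ 0.06 -0.21  0.19] | moveInTarget [0.0009 0.0095 0.0104] F [ 0.1 -0.3 -1.8] op 0.194
```

Request:
{"fn": "apply_moves", "kwargs": {
  "moves": [
    [[0,0,0.005,0,-0.2,0,1],[0,0,0.003,0,0,0,1],[0,0,0.002,0,0,0,1],[0,0,0.001,0,0,0,1]]
  ]
}}

```text
time: 14.65
eef_pos: [0.4408, -0.3106, 0.0266]
tcp_rot: [0.999, -0.04, 0.0, 0.001]
contact_force: [-2.4, 1.5, 5.7]
opening: 0.189
```

```bash
python3 -c "
from h import *
ctrl.read_camera('top')
delta([.44,-.32,.0266],-4.8)"
```

```text
t 14.7 pos [ 0.4409 -0.3107  0.0267] move [-0.0002  0.0093  0.0001] rot [ 0.12 -0.07  0.24] | moveInTarget [-0.0001  0.0093  0.0001] F [-0.7  0.5 -0.8] op 0.195
```

Request:
{"fn": "apply_moves", "kwargs": {
  "moves": [
    [[0,0,0,0,0,0,0.3],[0,0,0,0,0,0,-1],[0,0,0,0,0,0,-1],[0,0,-0.002,0,0,0,-1],[0,0,-0.02,0,0,0,-1],[0,0,-0.04,0,0,0,-1],[0,0,-0.045,0,0,0,-1],[0,0,-0.045,0,0,0,1],[0,0,-0.045,0,0,0,1],[0,0,-0.03,0,0,0,1],[0,0,0,0,0,0,1]]
  ]
}}

```text
time: 15.8
eef_pos: [0.4403, -0.3102, 0.2639]
tcp_rot: [0.999, -0.04, 0.001, 0.001]
contact_force: [0.4, -0.1, 1.0]
opening: 0.331
```

Run:
```python
from h import *
delta([*board(0,.325),.27],-4.8)
im=ctrl.read_camera("top"); im2=ctrl.read_camera("side")
a=cv2.resize(im[150:290,140:440],(780,364)); b=cv2.resize(im2[70:320,260:440],(166,230))
cv2.imwrite("pics/l.png",cv2.vconcat([a,cv2.copyMakeBorder(b,0,0,0,780-166,cv2.BORDER_CONSTANT)])[:,:,::-1])
# lid angle fit: predicted outer-edge pixel for angles
for th in (1.8,1.9,2.0):
    print(th,[w2p("side",[*board(x,.215-.149*np.cos(th)+.008*np.sin(th)),.049+.149*np.sin(th)+.008*np.cos(th)]).round(0) for x in(-.059,.059)],[w2p("top",[*board(x,.215-.149*np.cos(th)+.008*np.sin(th)),.049+.149*np.sin(th)+.008*np.cos(th)]).round(0) for x in(-.059,.059)])
```

```text
t 15.8 pos [ 0.4403 -0.3102  0.2639] move [ 0.1011 -0.658  -0.0076] rot [ 0.15 -0.12  0.2 ] | moveInTarget [ 0.0988 -0.6584 -0.0061] F [ 0.4 -0.1  1. ] op 0.331
1.8 [array([415., 291.]), array([369., 310.])] [array([157., 210.]), array([166., 160.])]
1.9 [array([418., 297.]), array([371., 316.])] [array([152., 209.]), array([161., 160.])]
2.0 [array([420., 303.]), array([374., 322.])] [array([147., 209.]), array([156., 161.])]
```

View pics/l.png

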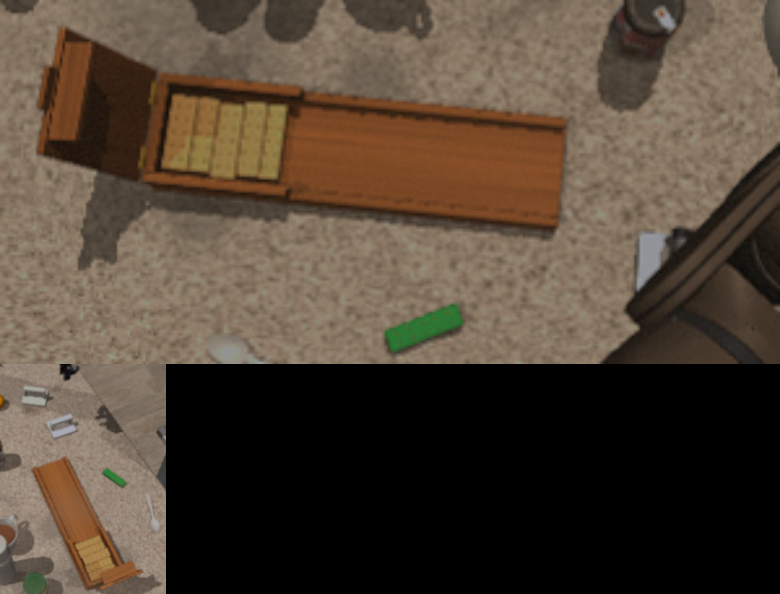

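Request:
{"fn": "apply_moves", "kwargs": {
  "moves": [
    [[0.007,-0.046,-0.001,0,0,0,1],[0.007,-0.046,-0.001,0,0,0,1],[0.007,-0.046,-0.001,0,0,0,1],[0.007,-0.046,-0.001,0,0,0,1],[0.007,-0.046,-0.001,0,0,0,1],[0.007,-0.046,-0.001,0,0,0,1],[0.007,-0.046,-0.001,0,0,0,1],[0.007,-0.046,-0.001,0,0,0,1],[0.007,-0.046,-0.001,0,0,0,1],[0.007,-0.046,-0.001,0,0,0,1],[0.007,-0.046,-0.001,0,0,0,1]]
  ]
}}

```text
time: 17.0
eef_pos: [0.5485, 0.2048, 0.24]
tcp_rot: [0.999, -0.047, -0.026, -0.006]
contact_force: [0.7, 0.6, -0.1]
opening: -0.001
```

Run:
```python
from h import *
ctrl.read_camera("top")
bpos();delta([*board(0,.325),.27],-4.8)
```

```text
board xy [-0.0343  0.1949] z 0.2394 Fb [-1.2  1.7] Fz 0.5
t 17.05 pos [0.5487 0.2109 0.2394] move [ 0.0319 -0.1307 -0.0305] rot [-0.83  3.05 -0.36] | moveInTarget [ 0.0343 -0.1301 -0.0306] F [-1.   1.8  0.5] op 0.001
```

Request:
{"fn": "apply_moves", "kwargs": {
  "moves": [
    [[0.005,-0.005,-0.03,-0.8,3,-0.4,1],[0.01,-0.03,-0.005,0,0,0,1],[0.01,-0.035,0,0,0,0,1],[0.008,-0.035,0,0,0,0,1],[0,-0.01,0,0,0,0,1],[0,0,0,0,0,0,1]]
  ]
}}

```text
time: 17.65
eef_pos: [0.5918, 0.3259, 0.2706]
tcp_rot: [0.999, -0.041, -0.002, 0.003]
contact_force: [-0.6, 0.1, -0.7]
opening: 0.005
```

Run:
```python
from h import *
ctrl.read_camera("top")
bpos();delta([*board(0,.325),.165],-4.8)
```

```text
board xy [-0.001   0.3124] z 0.2705 Fb [0.6 0.1] Fz -0.2
t 17.7 pos [0.5917 0.3252 0.2705] move [ 0.0014 -0.0133  0.1054] rot [0.38 0.18 0.09] | moveInTarget [ 0.001  -0.0126  0.1055] F [ 0.6  0.  -0.2] op 0.002
```

Request:
{"fn": "apply_moves", "kwargs": {
  "moves": [
    [[0.001,-0.004,0.02,0.3,0,0,1],[0,0,0.03,0,0,0,1],[0,0,0.03,0,0,0,1],[0,0,0.015,0,0,0,1],[0,0,0,0,0,0,1]]
  ]
}}

```text
time: 18.2
eef_pos: [0.5938, 0.3214, 0.1764]
tcp_rot: [0.999, -0.044, 0.001, 0.001]
contact_force: [0.1, -0.1, 0.2]
opening: 0.001
```

Run:
```python
from h import *
ctrl.read_camera("top")
bpos();delta([*board(0,.27),.165],-4.8)
```

```text
board xy [0.0019 0.3091] z 0.1777 Fb [-0.2  0.7] Fz -0.0
t 18.25 pos [0.5943 0.3216 0.1777] move [-0.0017  0.0391  0.0128] rot [ 0.12 -0.22 -0.27] | moveInTarget [-0.0019  0.0391  0.0127] F [-0.1  0.7 -0. ] op 0.003
```

Request:
{"fn": "apply_moves", "kwargs": {
  "moves": [
    [[-0.002,0.008,0.006,0,0,-0.2,1],[0,0.009,0,0,0,0,1],[0,0.009,0,0,0,0,1],[0,0.009,0,0,0,0,1],[0,0.009,0,0,0,0,1],[0,0.009,0,0,0,0,1],[0,0.009,0,0,0,0,1],[0,0.009,0,0,0,0,1]]
  ]
}}

```text
time: 19.05
eef_pos: [0.5894, 0.2466, 0.1805]
tcp_rot: [0.999, -0.043, 0.009, -0.002]
contact_force: [0.6, 1.7, 0.2]
opening: -0.003
```

Run:
```python
from h import *
bpos();delta([*board(0,.2),.165],-4.8)
```

```text
board xy [0.0033 0.2339] z 0.1805 Fb [0.4 1.8] Fz 0.2
t 19.05 pos [0.5894 0.2466 0.1805] move [-0.0035  0.034   0.0152] rot [-0.26 -0.97 -0.07] | moveInTarget [-0.0033  0.0339  0.0155] F [0.6 1.7 0.2] op -0.003
```

Request:
{"fn": "apply_moves", "kwargs": {
  "moves": [
    [[-0.001,0.008,0.002,-0.2,-0.8,0,1],[-0.001,0.008,0.002,0,0,0,1],[-0.001,0.008,0.002,0,0,0,1],[0,0.008,0.003,0,0,0,1],[0,0.007,0.003,0,0,0,1],[0,0.007,0.003,0,0,0,1]]
  ]
}}

```text
time: 19.65
eef_pos: [0.5821, 0.1961, 0.164]
tcp_rot: [0.999, -0.043, 0.001, 0.0]
contact_force: [0.7, -0.1, 1.0]
opening: -0.002
```

Run:
```python
from h import *
bpos();delta([*board(0,.1715),.1656],-4.8)
```

```text
board xy [0.0002 0.183 ] z 0.164 Fb [ 0.7 -0.1] Fz 1.0
t 19.65 pos [0.5821 0.1961 0.164 ] move [-0.0002  0.0115 -0.0016] rot [ 0.   -0.11 -0.1 ] | moveInTarget [-0.0002  0.0115 -0.0016] F [ 0.7 -0.1  1. ] op -0.002
```

Request:
{"fn": "apply_moves", "kwargs": {
  "moves": [
    [[0,0.0065,0.002,0,0,0,1],[0,0.0065,0.003,0,0,0,1],[0,0.0065,0.003,0,0,0,1],[0,0.0065,0.003,0,0,0,1],[0,0.0055,0.004,0,0,0,1],[0,0.005,0.004,0,0,0,1]]
  ]
}}

```text
time: 20.25
eef_pos: [0.578, 0.1562, 0.1423]
tcp_rot: [0.999, -0.043, -0.0, 0.0]
contact_force: [-0.7, 1.3, 0.5]
opening: -0.003
```

Run:
```python
from h import *
bpos();delta([*board(0,.121),.121],-4.8)
```

```text
board xy [-0.0006  0.1428] z 0.1423 Fb [-0.8  1.2] Fz 0.5
t 20.25 pos [0.578  0.1562 0.1423] move [0.0006 0.0218 0.0213] rot [ 0.04  0.01 -0.1 ] | moveInTarget [0.0006 0.0218 0.0213] F [-0.7  1.3  0.5] op -0.003
```

Request:
{"fn": "apply_moves", "kwargs": {
  "moves": [
    [[0,0.0045,0.004,0,0,0,1],[0,0.0045,0.004,0,0,0,1],[0,0.004,0.0045,0,0,0,1],[0,0.004,0.0045,0,0,0,1],[0,0.003,0.0045,0,0,0,1],[0,0.003,0.005,0,0,0,1],[0,0.002,0.005,0,0,0,1]]
  ]
}}

```text
time: 20.95
eef_pos: [0.5755, 0.1285, 0.1079]
tcp_rot: [0.999, -0.043, -0.0, 0.001]
contact_force: [0.0, 0.2, -0.3]
opening: -0.001
```

Run:
```python
from h import *
bpos();delta([*board(0,.106),.0904],-4.8)
```

```text
board xy [-0.0007  0.115 ] z 0.1079 Fb [0.  0.2] Fz -0.3
t 20.95 pos [0.5755 0.1285 0.1079] move [0.0007 0.009  0.0175] rot [ 0.08  0.02 -0.1 ] | moveInTarget [0.0007 0.009  0.0175] F [ 0.   0.2 -0.3] op -0.001
```

Request:
{"fn": "apply_moves", "kwargs": {
  "moves": [
    [[0,0.002,0.004,0,0,0,1],[0,0.002,0.004,0,0,0,1],[0,0.002,0.004,0,0,0,1],[0,0.001,0.004,0,0,0,1],[0,0.001,0.004,0,0,0,1],[0,0.001,0.003,0,0,0,1],[0,0.001,0.003,0,0,0,1]]
  ]
}}

```text
time: 21.65
eef_pos: [0.5743, 0.1177, 0.0791]
tcp_rot: [0.999, -0.043, -0.001, 0.001]
contact_force: [-0.2, -0.4, 0.2]
opening: 0.0
```

Run:
```python
from h import *
for i in range(3): bpos(); ctrl.read_camera("top")
delta([*board(0,.0995),.057],-4.8)
```

```text
board xy [-0.001   0.1042] z 0.0791 Fb [-0.2 -0.4] Fz 0.2
board xy [-0.0014  0.104 ] z 0.0784 Fb [-0.9  0.5] Fz -0.2
board xy [-0.0014  0.1041] z 0.0787 Fb [ 0.6 -0.3] Fz 0.1
t 21.8 pos [0.5742 0.1177 0.0791] move [0.0012 0.0046 0.0221] rot [ 0.09  0.09 -0.09] | moveInTarget [0.0011 0.0047 0.0221] F [-0.2 -0.8  0.2] op 0.001
```

Request:
{"fn": "apply_moves", "kwargs": {
  "moves": [
    [[0.001,0.001,0.003,0,0,0,1],[0,0.001,0.003,0,0,0,1],[0,0.001,0.003,0,0,0,1],[0,0,0.003,0,0,0,1],[0,0,0.003,0,0,0,1]]
  ]
}}

```text
time: 22.3
eef_pos: [0.5758, 0.1145, 0.064]
tcp_rot: [0.999, -0.043, 0.0, 0.001]
contact_force: [-0.2, -0.6, 0.4]
opening: 0.001
```

Run:
```python
from h import *
for i in range(3): bpos(); ctrl.read_camera("top")
delta([*board(0,.0995),.057],-4.8)
```

```text
board xy [0.0008 0.1011] z 0.064 Fb [-0.2 -0.6] Fz 0.4
board xy [0.0003 0.101 ] z 0.0633 Fb [ 0.3 -0.1] Fz -0.3
board xy [0.0003 0.101 ] z 0.0635 Fb [-0.2 -0.6] Fz -0.2
t 22.45 pos [0.5755 0.1145 0.0639] move [-0.0005  0.0016  0.0069] rot [ 0.08  0.01 -0.08] | moveInTarget [-0.0005  0.0016  0.0069] F [0.1 0.  0.2] op 0.003
```

Request:
{"fn": "apply_moves", "kwargs": {
  "moves": [
    [[0,0,0.002,0,0,0,1],[0,0,0.002,0,0,0,1],[0,0,0.0015,0,0,0,1],[0,0,0.001,0,0,0,1]]
  ]
}}

```text
time: 22.85
eef_pos: [0.576, 0.1146, 0.0574]
tcp_rot: [0.999, -0.042, 0.0, 0.001]
contact_force: [-0.4, 0.2, -0.2]
opening: -0.002
```

Request:
{"fn": "apply_moves", "kwargs": {
  "moves": [
    [[0,0,0.001,0,0,0,1],[0,0,0.001,0,0,0,1]]
  ]
}}

```text
time: 23.05
eef_pos: [0.576, 0.1146, 0.057]
tcp_rot: [0.999, -0.042, -0.0, 0.001]
contact_force: [-3.7, 0.3, 6.5]
opening: -0.001
```

Run:
```python
from h import *
for i in range(3): bpos(); ctrl.read_camera("top")
```

```text
board xy [0.001  0.1012] z 0.057 Fb [-3.8 -0. ] Fz 6.5
board xy [0.0009 0.1012] z 0.057 Fb [-3.3 -0.3] Fz 5.7
board xy [0.0009 0.1013] z 0.057 Fb [-2.6 -0.3] Fz 4.9
```

Request:
{"fn": "apply_moves", "kwargs": {
  "moves": [
    [[0,0,0.0012,0,0,0,1],[0,0,0.001,0,0,0,1],[0,0,-0.005,0,0,0,1],[0,0,-0.02,0,0,0,1],[0,0,-0.04,0,0,0,1],[-0.01,0.02,-0.04,0,0,0,1],[-0.02,0.045,-0.02,0,0,0,1],[-0.02,0.045,0,0,0,0,1],[-0.02,0.045,0,0,0,0,1],[-0.01,0.045,0,0,0,0,1],[0,0.045,0,0,0,0,1],[0,0,0,0,0,0,1]]
  ]
}}

```text
time: 24.4
eef_pos: [0.4763, -0.1282, 0.1906]
tcp_rot: [0.999, -0.04, 0.005, 0.004]
contact_force: [1.0, 0.2, -0.0]
opening: 0.0
```

Run:
```python
from h import *
bpos()
im=ctrl.read_camera("top"); im2=ctrl.read_camera("side")
a=cv2.resize(im[100:290,140:480],(780,436))[:300]; b=cv2.resize(im2[80:330,240:440],(360,290))
b2=cv2.resize(im[160:240,180:290],(400,290))
cv2.imwrite("pics/f.png",cv2.vconcat([a,cv2.copyMakeBorder(cv2.hconcat([b,b2]),0,0,0,20,cv2.BORDER_CONSTANT)])[:,:,::-1])
print("shut edge corners top cam",[((w2p("top",[*board(x,.066),.057])-[180,160])*[400/110,290/80]).round() for x in(-.059,.059)])
```

```text
board xy [-0.0781 -0.149 ] z 0.1906 Fb [1.  0.3] Fz -0.0
shut edge corners top cam [array([253., 236.]), array([274.,  78.])]
```

View pics/f.png

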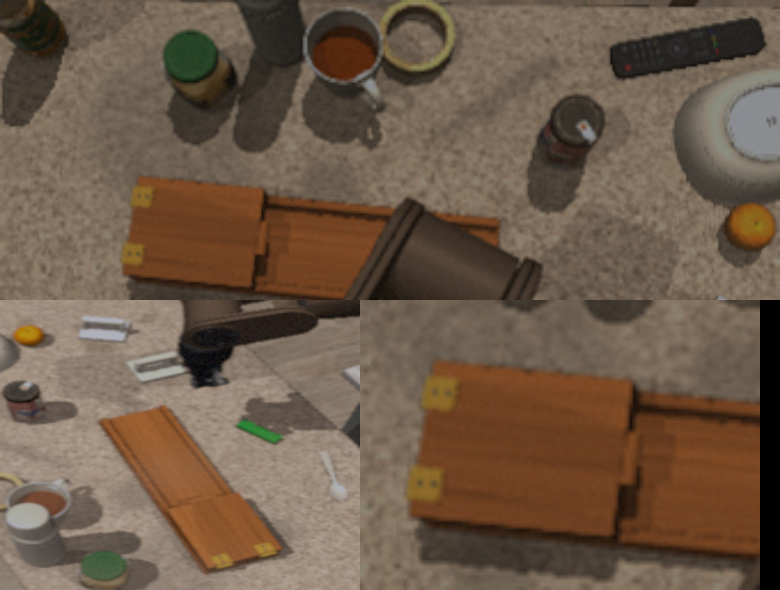

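```bash
python3 -c "
from plant import ctrl
print(ctrl.sign_off())"
```

```text
the job is handed in; nothing more can be done
None
```

The row is closed up against the end wall, the smoother is back on the worktop, and the lid is shut. I handed the job in at about 24.5 s.

- **Smoother:** I took the one nearest the base. My first grip ended up about 7 mm too high on the handle, so I opened and gripped it again lower. Its straight edge pushed all five fingers together along the channel.
- **Row:** it was pressed steadily at about 7–9 N, well under the 20 N breaking load. It measures about 121 mm, less than the 127.5 mm the flap needs, and the overhead picture showed no gaps. The gripper stayed above the smoother's handle.
- **Smoother put down:** it lies flat off the board, beside its starting spot.
- **Lid:** I brought it down with the closed fingers. The fingers met firm contact at 57 mm, the lid's shut height. In the last picture the free edge is within about 2 enlarged pixels of where it should be when shut.
- **Other things:** the jam jar, mug and honey stand where they were, and the gripper was clear of everything at the end.

During the last part of the lid's travel the measured force was close to zero. The lid may have run slightly ahead of the fingers there instead of being pushed the whole way.

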